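Batch-check rollers on a spring scale

ROBOT

A 7-joint arm with a two-finger parallel gripper is mounted at the origin on a cart in front of the work surface, level with it; the furniture and walls round the work are solid. World frame = base frame: x ahead of the robot, y to its left, z up, the work surface at z = 0. Lengths are in m, angles in degrees, forces in N, time in s.
With the tool pointing down it reaches from about 0.425 to 0.875 m from the base axis. Payload 4.7 kg.
Tool frame: the origin (TCP) lies at the very end of the fingers, on their centre line; the grasp point (between the pads) lies 19 mm behind it (env.grasp_offset is the distance from the TCP to the grasp point, in m); z points along the fingers, y is the line along which they close (so a half turn about z gives the same grasp; the last joint's range is limited). The gripper opens to 87 mm and grips with 3 to 60 N. Pads are 19 mm wide; open, the fingers measure 117 mm over their backs; the gripper's body (75 mm by 190 mm) begins 51 mm behind the grasp point.
Start: joints at [63.891, 18.392, -4.016, 83.108, 1.295, 78.541, -3.26], TCP at [0.294, -0.58, 0.223] pointing down, gripper open.
Joint ranges: [-163.93, 163.93], [-17.29, 119.83], [-79.2, 71.16], [3.27, 140.29], [-89.18, 269.18], [5.43, 117.66], [-154.24, 154.24]. Speed limits (degrees/s): [147.25, 147.25, 180, 180, 180, 180, 180].

INTERFACE

Orientations are given as [roll, pitch, yaw] about the fixed x, y, z axes, in that order (R = Rz(yaw) Ry(pitch) Rx(roll)).
In Python, from cell import env gives the robot as it stands. The module is installed in compiled form; this text tells all that it offers.
- The arm moves only by the tool drive_tool, never from a script. Its argument "moves" is one flat list of numbers, 5 for each row, row after row: the shift along the tool's x, y, z in units of 40 mm (1.0 is 40 mm), then the turn about the tool's z in units of 10 degrees (1.0 is 10 degrees), then the finger opening in mm, from 0 to 87. A call has 1 to 5 rows; each row is the pose to reach, as a shift and turn from the pose commanded when the call began, along the tool's axes at that moment; what a row does not reach only later rows make up. A row lasts 1/8 s, in which the tool goes at most 62.5 mm and 10.7 degrees, less where a joint would pass 70% of its speed; a pose out of reach is approached as far as the arm can. A call with a gripper value outside its range is refused whole. The fingers move at their own pace and stop on an object; "squeeze" is the grip in N (left out, the last holds). Time passes only in rows, so rows that repeat a pose let the fingers close. It gives the time, the measured TCP pose, the force, the opening and the grip force at its end, in the units of the state.
- env.get_obs(): the state, without advancing time (a new reading comes with each control period).
- env.read_camera(name): name is "side" or "top" or "wrist"; returns (picture, depth): 480x640x3 uint8, red, green, blue; 480x640 float32, m along the optical axis (not along the pixel's ray), 0 where there is no reading.
- env.camera_model(name): a dict with "K" (3x3 intrinsics, pixels), "k1" (the pictures are not rectified: a ray, as slopes to the right and down, at radius r is drawn at 1 + k1 r^2 times it, then the intrinsics apply), "rvec" (rotation vector, rad) and "tvec" (3), from world to camera coordinates, as OpenCV has them; the wrist camera has in their place "tool_from_camera" (4x4, takes a point from camera to tool coordinates, whose origin is the TCP and whose axes are the flange's). Camera axes: x right, y down, z forward; pixel columns grow to the right and rows downward; lengths in m; the calibration is good to about 2 mm. A picture is of the moment at which its call begins: read the wrist's pose just before it. camera_model takes no time and is no camera call.
- env.sign_off(): hands the job in; it is judged then, once.
The state is a dict: "time_s": time; "qpos": joint angles; "joint_velocities": joint speeds; "effort": joint torques, N m; "tool_pos": TCP position; "tool_rot": TCP orientation; "force": force on the tool from outside, world axes, zero at the start; "wrist_torque": the same for the moment, N m; "grip_width": finger opening in m; "grasp_force": force on a finger pad.
Only numpy, scipy, OpenCV 4.12 (cv2) and the standard library are available. Lean on these libraries where they do the work, as an engineer would, in place of code of your own. Each camera call takes 0.05 s, during which the arm holds its last target. There are 200 camera calls.

TASK

Check the batch of five rollers on the spring scale. Draw the loaded scoop out of the blue garage by its black front bar, set it down on the desk clear of the garage and let go, then take it again by its orange rear handle and pour all five rollers over its nose into the hanging pan, so that their weight brings the pan down onto its stop. No roller may end up on the desk, the empty scoop must finally stand upright on the desk again, and the ear cup and the tape roll are to be left alone.

Things in the scene. Friction and masses are not known exactly. Their poses are not given: they have to be found in the camera images.
- garage: fixed blue low cover, 100 deep (its x) x 106 wide (y) x 62 mm high, origin under its centre on the desk; open front faces its -x at x = -50 mm; inside 90 wide, 56 high, no floor. The rear of the scoop, with the whole handle, starts inside, so that the handle cannot be grasped until the scoop is drawn out along the garage's -x (about 85 mm).
- scoop: loose aluminium scoop, 140 g empty, standing on the desk; origin on its underside, nose (open end) towards its -x, handle towards its +x. Trough x -70..+60 mm, 68.5 mm wide outside, side walls 44 mm high from the desk, 2 mm sheet; its floor falls 7 degrees from the nose to the back wall, so that rollers stay in while it is level and roll out over the nose once it is tipped well past 7 degrees nose-down. Overall length 196 mm.
- scoop_bar (a point): centre of the black bar across the scoop above its nose: 12 mm thick along the scoop's x, 64 mm long along y, 16 mm high, its centre 64 mm above the desk (scoop frame -64, 0, 64 mm); pinch it from above along the scoop's x; the rollers lie at least 15 mm lower, behind it. Fingers round this bar stand in the way of the pour.
- scoop_nose (a point): middle of the pouring edge of the trough floor, scoop frame (-70, 0, 21.7) mm; the side walls beside it reach down 22 mm lower.
- scoop_handle: orange handle block fixed to the scoop's rear; 66 mm long (x), 16 mm thick (y), 26 mm high (z); origin at its centre, scoop frame (93, 0, 31) mm, axes as the scoop's.
- roller_1: one of five equal plain aluminium rollers, cylinder 20 mm diameter x 60 mm along its y, about 51 g (10 % more or less), origin at its centre; starts lying across the scoop's trough, one behind the other
- roller_2: one of five equal plain aluminium rollers, cylinder 20 mm diameter x 60 mm along its y, about 51 g (10 % more or less), origin at its centre; starts lying across the scoop's trough, one behind the other
- roller_3: one of five equal plain aluminium rollers, cylinder 20 mm diameter x 60 mm along its y, about 51 g (10 % more or less), origin at its centre; starts lying across the scoop's trough, one behind the other
- roller_4: one of five equal plain aluminium rollers, cylinder 20 mm diameter x 60 mm along its y, about 51 g (10 % more or less), origin at its centre; starts lying across the scoop's trough, one behind the other
- roller_5: one of five equal plain aluminium rollers, cylinder 20 mm diameter x 60 mm along its y, about 51 g (10 % more or less), origin at its centre; starts lying across the scoop's trough, one behind the other
- scale: fixed spring scale, origin under the centre of its 130 (x) x 180 (y) mm grey base; its front faces its -x, the side from which the scoop's nose comes in. Two columns stand at y = +-81 mm, 171 mm high, with arms and brass spring barrels reaching inward to y = +-58 mm (z 108 to 171 mm): a 117 mm gap between them, in which the scoop fits but not open fingers outside it.
- pan_floor (a point): centre of the hanging pan's inner floor, axes as the scale's; 59 mm above the desk when empty, 34 mm when on the stop. Pan inside 114 (x) x 102 (y) mm; front and side walls rise 41 mm above the floor, the back wall (+x) 81 mm.
- pan_body (a joint): how far the pan has sunk, m: 0 empty (held up by its springs), 0.025 on the hard stop. It begins to sink at about 0.7 N, and reaches the stop only with about 2.2 N of load: all five rollers; it springs up again when unloaded.
- ear_cup: black headset cup with teal felt face, bystander, 83 x 106 x 37 mm, origin under its centre
- tape: black roll of tape, bystander, 63 mm across, 18 mm high, origin under its centre

How it is judged:
By the outcome, as a careful person would: the job done as asked, in the order asked, and still so for the second after the job is handed in, with the robot touching nothing.
It also fails if it takes over 64 s, if anything falls off the work surface, if the arm or the gripper's body presses on something with over 40 N, if the wrist force passes 120 N, or if a joint passes its speed limit or range.

## Working session

There is one attempt and no reset: what is moved stays moved. The work goes in short steps, Python scripts to look and compute and a tool call to move; the robot and the scene stay as the last step left them, time stands still between calls to the robot, and variables do not carry over. Pictures are saved under pics/ and viewed, at most 14 in all, crops included, and the job is handed in when it is done.

Besides the shell and the picture viewer there is one more tool, called after ">>>" in YAML: its name, and indented under it one key for each argument. drive_tool: Moves the arm, as the interface text tells. Its arguments: {"type":"object","properties":{"moves":{"type":"array","items":{"type":"number"}},"squeeze":{"type":"number"}},"required":["moves"]}

```bash
mkdir -p pics
cat > h.py <<'E'
import numpy as np, cv2
from cell import env
from scipy.spatial.transform import Rotation as R
def T(o=None):
    o=o or env.get_obs(); return np.array(o["tool_pos"]),R.from_euler('xyz',o["tool_rot"],degrees=True).as_matrix()
def pts(name,uv,d,o=None):
    m=env.camera_model(name);K=np.array(m["K"])
    k=np.array([m["k1"],0,0,0,0.])
    xy=cv2.undistortPoints(np.array(uv,float).reshape(-1,1,2),K,k).reshape(-1,2)
    P=np.c_[xy,np.ones(len(xy))]*np.array(d).reshape(-1,1)
    if name=="wrist":
        M=np.array(m["tool_from_camera"]);P=P@M[:3,:3].T+M[:3,3];p,r=T(o);return P@r.T+p
    r=cv2.Rodrigues(np.array(m["rvec"],float))[0];return (P-np.array(m["tvec"]).ravel())@r
E
python3 - <<'E'
from h import *
print(env.get_obs())
for n in("top","side"):
    p,d=env.read_camera(n);cv2.imwrite(f"pics/{n}0.png",p[:,:,::-1]);np.save(f"{n}0.npy",d)
    print(n,env.camera_model(n))
E
```

```text
{'time_s': 0.0, 'qpos': array([63.89132338, 18.43987307, -4.01723135, 83.17503128,  1.29596594,
       78.5412848 , -3.26082472]), 'joint_velocities': array([ 0.05417384,  0.1579447 , -0.07142231,  0.04042523, -0.03916584,
        0.08455523,  0.02340604]), 'effort': array([-1.17295775e-03, -4.91291177e+01, -4.04220382e-01, -3.12532675e+01,
       -6.38803560e-02,  4.37011337e-02,  1.54661639e-04]), 'tool_pos': array([ 0.29396206, -0.5791023 ,  0.22145141]), 'tool_rot': array([-1.79889117e+02,  6.19560308e-03,  2.69194164e+01]), 'force': array([ 0.31782121,  0.14689321, -0.43453964]), 'wrist_torque': array([-0.00782255,  0.03826142, -0.01234302]), 'grasp_force': 0.0, 'grip_width': 0.08715909256450811}
top {'K': array([[561.78961316,   0.        , 317.14771052],
       [  0.        , 561.78961316, 245.16143961],
       [  0.        ,   0.        ,   1.        ]]), 'k1': -0.019698894097234017, 'rvec': array([ 2.21267561, -2.17069662,  0.12112934]), 'tvec': array([-0.12654634,  0.5722117 ,  0.90522394])}
side {'K': array([[583.37007016,   0.        , 310.56753368],
       [  0.        , 583.37007016, 239.26557238],
       [  0.        ,   0.        ,   1.        ]]), 'k1': -0.12418607279368522, 'rvec': array([ 2.14601883, -0.31321496,  0.14246319]), 'tvec': array([-0.56094145,  0.10377677,  0.90779885])}
```

View pics/top0.png

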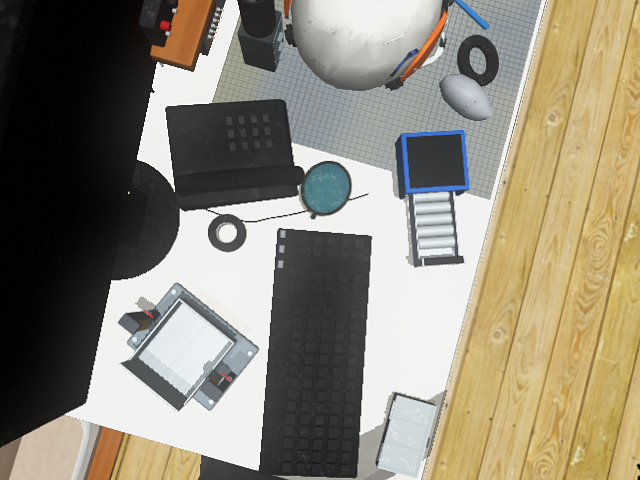

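View pics/side0.png

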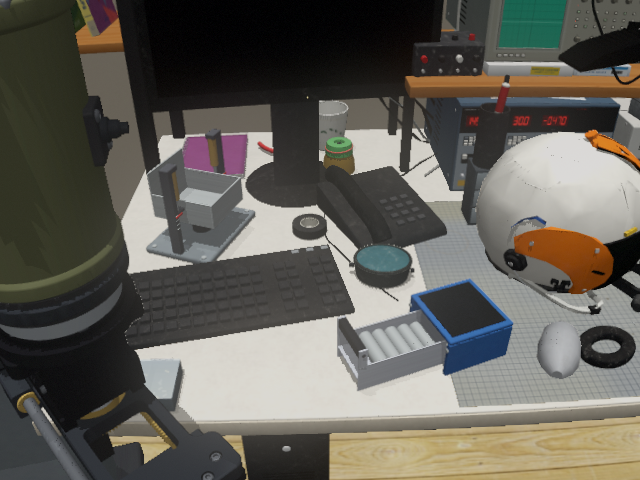

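The top view shows the garage at about (435,162), the bar at about (438,262), the scale at about (187,347) with its high back wall at lower left (150,387), the tape at (227,233) and the ear cup at (326,188). The side view agrees.

Run:
```python
from h import *
d=np.load("top0.npy")
def q(l,u,v):
    w=d[v-1:v+2,u-1:u+2];w=w[w>0];print(l,u,v,pts("top",[[u,v]],[np.median(w)]).round(4)[0] if len(w) else None)
for l,u,v in [("barL",418,264),("barM",438,262),("barR",461,260),("gar c1",404,190),("gar c2",466,187),("gar c3",464,133),("gar c4",402,137),("gartop",435,160),
 ("base1",178,285),("base2",257,349),("base3",208,408),("pan1 ",173,301),("pan2",235,349),("pan3",181,408),("pan4",123,364),("panfl",187,347),("colA",135,322),("colB",216,380),("tape",227,218),("cup",326,188),("kb",320,300),("kbr",370,236),("kbl",280,232)]: q(l,u,v)
# point cloud: tall things
vv,uu=np.nonzero(d>0);P=pts("top",np.c_[uu,vv],d[vv,uu])
np.save("P.npy",np.c_[P,uu,vv])
m=(uu>405)&(uu<470)&(vv>250)&(vv<272)&(P[:,2]>.06)&(P[:,2]<.085)
def rect(m,n):
    print(n,m.sum(),P[m].mean(0).round(4),cv2.minAreaRect(P[m][:,:2].astype(np.float32)))
rect(m,"bar")
g=(uu>395)&(uu<472)&(vv>125)&(vv<196)&(P[:,2]>.055)&(P[:,2]<.07); rect(g,"garage")
s=(uu>105)&(uu<262)&(vv>275)&(vv<415)
rect(s&(P[:,2]>.155)&(P[:,2]<.18),"columns")
rect(s&(P[:,2]>.045)&(P[:,2]<.065)&(abs(uu-187)<40)&(abs(vv-347)<40),"panfloor")
rect(s&(P[:,2]>.09)&(P[:,2]<.145),"panwalls")
for zr in [(.09,.105),(.13,.145)]:
    rect(s&(P[:,2]>zr[0])&(P[:,2]<zr[1]),zr)
```

```text
barL 418 264 [ 0.5459 -0.2812  0.0377]
barM 438 262 [ 0.5477 -0.3053  0.0746]
barR 461 260 [ 0.5516 -0.3421  0.0737]
gar c1 404 190 [ 0.6654 -0.2549  0.0521]
gar c2 466 187 [ 0.6708 -0.3539  0.0627]
gar c3 464 133 [ 0.7605 -0.3515  0.0613]
gar c4 402 137 [ 0.751  -0.2496  0.0614]
gartop 435 160 [ 0.7133 -0.3027  0.0655]
base1 178 285 [0.5045 0.1142 0.0119]
base2 257 349 [ 0.4016 -0.0197  0.0123]
base3 208 408 [0.3047 0.0579 0.0121]
pan1  173 301 [0.478  0.1211 0.0135]
pan2 235 349 [0.401  0.0165 0.0127]
pan3 181 408 [0.3021 0.1038 0.0029]
pan4 123 364 [0.3897 0.1612 0.1353]
panfl 187 347 [0.4077 0.086  0.0602]
colA 135 322 [0.4516 0.136  0.1724]
colB 216 380 [0.3694 0.0282 0.1361]
tape 227 218 [0.6175 0.0355 0.019 ]
cup 326 188 [ 0.6684 -0.1281  0.0377]
kb 320 300 [ 0.4841 -0.122   0.0213]
kbr 370 236 [ 0.5927 -0.2045  0.0147]
kbl 280 232 [ 0.595  -0.0537  0.0272]
bar 342 [ 0.5501 -0.3131  0.0723] ((0.5503057241439819, -0.3136197030544281), (0.012110617011785507, 0.06876939535140991), 4.999945163726807)
garage 3915 [ 0.7114 -0.3024  0.0636] ((0.712370753288269, -0.3030606508255005), (0.10044331848621368, 0.10519476979970932), 4.991593837738037)
columns 625 [0.4066 0.0866 0.1711] ((0.4058428108692169, 0.08694520592689514), (0.1739741563796997, 0.018869899213314056), 52.54587173461914)
panfloor 4296 [0.4049 0.0892 0.0603] ((0.4078850746154785, 0.08606177568435669), (0.12131139636039734, 0.12252896279096603), 1.6586915254592896)
panwalls 1823 [0.3903 0.1018 0.1129] ((0.404763787984848, 0.08684273064136505), (0.1727284938097, 0.12054212391376495), 52.84381103515625)
(0.09, 0.105) 903 [0.408  0.0892 0.0986] ((0.4049883484840393, 0.08561962842941284), (0.17062750458717346, 0.11833930760622025), 52.40641784667969)
(0.13, 0.145) 413 [0.3704 0.1151 0.138 ] ((0.38369661569595337, 0.10096536576747894), (0.1695699393749237, 0.0702405646443367), 52.647769927978516)
```

```bash
cat >> h.py <<'E'
def to(x,y,z,yaw=None):
    o=env.get_obs();p,r=T(o);d=r.T@(np.array([x,y,z])-p)/.04
    t=0 if yaw is None else -((yaw-o["tool_rot"][2]+180)%360-180)/10
    print("t",round(o["time_s"],2),"units",d.round(2),"turn",round(t,2))
E
python3 - <<'E'
from h import *
to(.550,-.3135,.15,95)
P=np.load("P.npy")
for x in (.35,.45,.55):
    m=(abs(P[:,0]-x)<.004)&(abs(P[:,2])<.012); print(x,"edge y",P[m][:,1].min())
m=(P[:,2]>.013)&(P[:,2]<.06)&(P[:,0]>.3)&(P[:,0]<.58)&(P[:,1]<-.15)&(P[:,1]>-.27)
for x in (.35,.4,.45,.5,.55):
    k=m&(abs(P[:,0]-x)<.01); print(x,"kb y",P[k][:,1].min() if k.any() else None)
E
```

```text
t 0.1 units [ 8.71 -3.02  1.79] turn -6.81
0.35 edge y -0.3423937130388005
0.45 edge y -0.36831180845431416
0.55 edge y -0.39644121263778076
0.35 kb y -0.1955371723984166
0.4 kb y -0.19833451179217357
0.45 kb y -0.19961553556101153
0.5 kb y -0.2024104286651256
0.55 kb y -0.20522051361144092
```

>>> drive_tool:
  moves: [1.4, -0.5, 0, -1, 87, 2.8, -1, 0, -2, 87, 4.2, -1.5, 0, -3, 87, 5.6, -2, 0, -4, 87, 7, -2.4, 0, -5, 87]
  squeeze: 40

```text
time_s: 0.72
tool_pos: [0.5013, -0.3655, 0.2223]
tool_rot: [-180.0, 0.0, 77.3]
force: [1.7, -0.7, -0.2]
grip_width: 0.087
grasp_force: 0.0
```

```bash
python3 -c "
from h import *
to(.545,-.3135,.15,95)"
```

```text
t 0.72 units [1.51 0.78 1.81] turn -1.77
```

>>> drive_tool:
  moves: [0.8, 0.4, 0.9, -1, 60, 1.5, 0.8, 1.7, -1.8, 60, 1.5, 0.8, 1.7, -1.8, 60]

```text
time_s: 1.1
tool_pos: [0.5452, -0.3114, 0.1509]
tool_rot: [-179.8, -0.3, 95.3]
force: [-0.6, -0.9, 0.4]
grip_width: 0.0652
grasp_force: 0.0
```

Run:
```python
from h import *
o=env.get_obs();print(o["tool_pos"],o["tool_rot"])
p,d=env.read_camera("wrist");cv2.imwrite("pics/w1.png",p[:,:,::-1]);np.savez("w1.npz",d=d,o=o["tool_pos"],r=o["tool_rot"])
vv,uu=np.nonzero(d>0);P=pts("wrist",np.c_[uu,vv],d[vv,uu],o)
m=(P[:,2]>.064)&(P[:,2]<.08)&(P[:,0]<.6)&(P[:,0]>.5)&(P[:,1]<-.25)&(P[:,1]>-.37)
print(m.sum(),P[m].mean(0),cv2.minAreaRect(P[m][:,:2].astype(np.float32)) if m.any() else 0)
to(.5485,-.3135,.05,95)
```

```text
[ 0.54517277 -0.31137968  0.15093061] [-179.76448246   -0.32113152   95.25494575]
1520 [ 0.55041588 -0.31053214  0.07128243] ((0.5506720542907715, -0.3116574287414551), (0.011975809000432491, 0.06954789906740189), 4.984977722167969)
t 1.15 units [0.01 0.1  2.57] turn 0.0
```

View pics/w1.png

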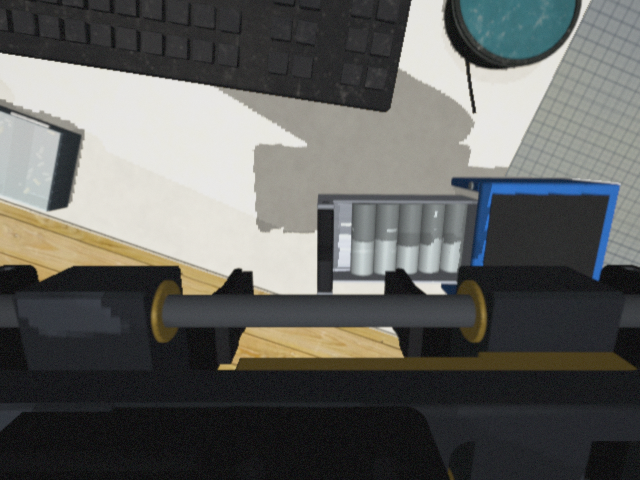

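The wrist view shows the bar at about u=325, between the fingers (u 240–400), with the five rollers behind it at u 350–470. The bar is at (0.5505, -0.312), yaw 5°. Next I descend and grip it.

>>> drive_tool:
  moves: [0, 0.13, 1.2, 0, 60, 0, 0.13, 2.5, 0, 60, 0, 0.13, 2.5, 0, 8, 0, 0.13, 2.5, 0, 8, 0, 0.13, 2.5, 0, 8]

```text
time_s: 1.78
tool_pos: [0.5521, -0.3171, 0.0578]
tool_rot: [179.8, 0.2, 94.9]
force: [0.3, 0.2, 0.4]
grip_width: 0.0377
grasp_force: 0.0
```

>>> drive_tool:
  moves: [0.1, 0, 0, 0, 8, 0.1, 0, 0, 0, 8, 0.1, 0, 0, 0, 8, 0.1, 0, 0, 0, 8, 0.1, 0, 0, 0, 8]

```text
time_s: 2.4
tool_pos: [0.5499, -0.3116, 0.055]
tool_rot: [-180.0, 0.0, 94.9]
force: [-1.7, 2.0, 5.3]
grip_width: 0.0117
grasp_force: 40.0
```

>>> drive_tool:
  moves: [0, -0.2, 0, 0, 8, 0, -0.5, 0, 0, 8, 0, -0.8, 0, 0, 8, 0, -1.05, 0, 0, 8, 0, -1.2, 0, 0, 8]

```text
time_s: 3.02
tool_pos: [0.5018, -0.3161, 0.0549]
tool_rot: [180.0, 0.0, 94.9]
force: [3.7, 0.5, 3.3]
grip_width: 0.0115
grasp_force: 40.0
```

>>> drive_tool:
  moves: [0, -0.2, 0, 0, 8, 0, -0.5, 0, 0, 8, 0, -0.8, 0, 0, 8, 0, -1.05, 0, 0, 8, 0, -1.2, 0, 0, 8]

```text
time_s: 3.65
tool_pos: [0.4539, -0.3202, 0.0549]
tool_rot: [180.0, 0.0, 94.9]
force: [4.8, -0.2, 4.3]
grip_width: 0.0118
grasp_force: 40.0
```

>>> drive_tool:
  moves: [0.15, -0.15, 0, 0, 8, 0.4, -0.25, 0, 0, 8, 0.6, -0.3, 0, 0, 8, 0.75, -0.3, 0, 0, 8, 0.8, -0.3, 0, 0, 8]

```text
time_s: 4.28
tool_pos: [0.4379, -0.2911, 0.055]
tool_rot: [-179.9, 0.2, 94.8]
force: [-0.2, -6.2, 7.1]
grip_width: 0.0116
grasp_force: 40.0
```

>>> drive_tool:
  moves: [0, 0, 0, 0, 40, 0, 0, 0, 0, 40, 0, 0, 0, 0, 40, 0, 0, -1.2, 0, 40, 0, 0, -2.4, 0, 60]

```text
time_s: 4.9
tool_pos: [0.4386, -0.2882, 0.1506]
tool_rot: [-179.9, -0.1, 94.9]
force: [0.6, -0.6, 2.4]
grip_width: 0.0432
grasp_force: 0.0
```

Run:
```python
from h import *
p,d=env.read_camera("top");cv2.imwrite("pics/top1.png",p[180:360,330:530,::-1].repeat(3,0).repeat(3,1));np.save("top1.npy",d)
o=env.get_obs();q,d2=env.read_camera("wrist")
vv,uu=np.nonzero(d2>0);P=pts("wrist",np.c_[uu,vv],d2[vv,uu],o)
for n,m in (("bar",(P[:,2]>.064)&(P[:,2]<.08)&(P[:,0]<.47)&(P[:,0]>.4)&(P[:,1]<-.24)&(P[:,1]>-.34)),("handle",(P[:,2]>.038)&(P[:,2]<.05)&(P[:,0]<.65)&(P[:,0]>.57)&(P[:,1]<-.26)&(P[:,1]>-.3))):
    print(n,m.sum(),P[m].mean(0) if m.any() else 0,cv2.minAreaRect(P[m][:,:2].astype(np.float32)) if m.any() else 0)
```

```text
bar 1471 [ 0.43865753 -0.2904442   0.07128094] ((0.43886443972587585, -0.29188331961631775), (0.011869937181472778, 0.07014719396829605), 4.2175116539001465)
handle 1283 [ 0.59790322 -0.27966405  0.04330734] ((0.598538339138031, -0.2803225815296173), (0.058331023901700974, 0.016464874148368835), 4.974461555480957)
```

View pics/top1.png

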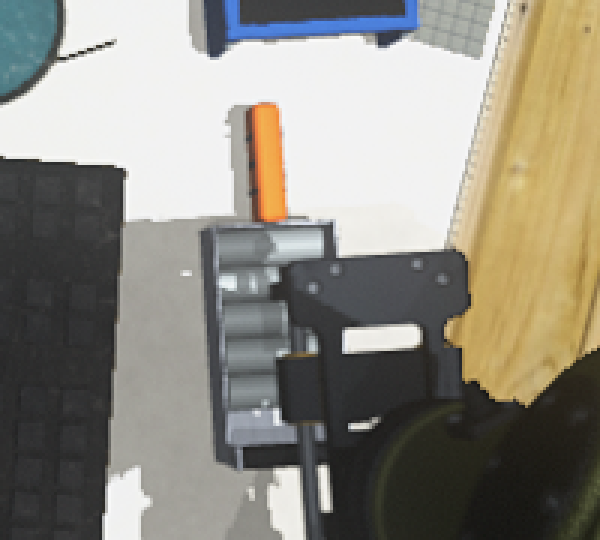

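```bash
python3 -c "
from h import *
to(.5805,-.2805,.1,184.8)"
```

```text
t 5.0 units [-0.04  3.45  1.41] turn -8.99
```

>>> drive_tool:
  moves: [0, 0.8, 0, -1, 60, 0, 1.6, 0, -2, 60, 0, 2.4, 0, -3, 60, 0, 3.2, 0, -4, 60, 0, 3.45, 0, -5, 60]

```text
time_s: 5.62
tool_pos: [0.5783, -0.2755, 0.149]
tool_rot: [179.9, -0.1, 145.4]
force: [-0.1, 0.4, -0.9]
grip_width: 0.0599
grasp_force: 0.0
```

>>> drive_tool:
  moves: [0, 0, 0.3, -1, 60, 0, 0, 0.6, -2, 60, 0, 0, 1, -3, 60, 0, 0, 1.2, -4, 60, 0, 0, 1.2, -4, 60]

```text
time_s: 6.25
tool_pos: [0.5759, -0.2766, 0.1006]
tool_rot: [179.9, -0.2, -175.2]
force: [0.1, 0.4, -0.0]
grip_width: 0.0595
grasp_force: 0.0
```

```bash
python3 -c "
from h import *
print(env.get_obs()['qpos'],env.get_obs()['tool_pos'])
to(.5805,-.2805,.012,184.8)"
```

```text
[ 52.07140378  26.40642915 -37.04820662  91.78812377  16.77269198
  67.69611055 106.24678166] [ 0.57587749 -0.27660481  0.10058774]
t 6.25 units [-0.11 -0.11  2.21] turn 0.0
```

>>> drive_tool:
  moves: [-0.1, -0.1, 0.8, 0, 60, -0.1, -0.1, 1.6, 0, 60, -0.1, -0.1, 2.2, 0, 60, -0.1, -0.1, 2.2, 0, 60, -0.1, -0.1, 2.2, 0, 60]

```text
time_s: 6.88
tool_pos: [0.5823, -0.2809, 0.0157]
tool_rot: [-180.0, 0.1, -175.2]
force: [0.5, 0.1, 0.5]
grip_width: 0.0601
grasp_force: 0.0
```

>>> drive_tool:
  moves: [0, 0, 0, 0, 8, 0, 0, 0, 0, 8, 0, 0, 0, 0, 8, 0, 0, 0, 0, 8, 0, 0, 0, 0, 8]
  squeeze: 60

```text
time_s: 7.5
tool_pos: [0.5815, -0.281, 0.0146]
tool_rot: [-180.0, 0.0, -175.1]
force: [0.1, -0.8, -0.5]
grip_width: 0.018
grasp_force: 0.5
```

>>> drive_tool:
  moves: [0, 0, 0, 0, 8, 0, 0, 0, 0, 8, 0, 0, -0.1, 0, 8, 0, 0, -0.3, 0, 8, 0, 0, -0.5, 0, 8]

```text
time_s: 8.12
tool_pos: [0.5814, -0.2806, 0.0349]
tool_rot: [180.0, -0.0, -175.1]
force: [-0.8, 0.2, -4.2]
grip_width: 0.0154
grasp_force: 60.0
```

Run:
```python
from h import *
p,d=env.read_camera("side");cv2.imwrite("pics/side1.png",cv2.resize(p[250:440,280:520,::-1],None,fx=3,fy=3))
print(env.get_obs())
```

```text
{'time_s': 8.175, 'qpos': array([ 50.67226084,  30.78967395, -35.40692106,  93.85679967,
        19.71798085,  61.60585659, 104.54545725]), 'joint_velocities': array([-0.16133605,  0.1168057 ,  0.12741008, -0.32627443,  0.70770633,
       -1.65128522, -0.37975191]), 'effort': array([ 3.05839861e-01, -4.90499103e+01, -8.45276088e+00, -2.53925836e+01,
        5.25300473e-02,  4.11172556e-01, -1.36164401e-02]), 'tool_pos': array([ 0.58226455, -0.28092715,  0.03629997]), 'tool_rot': array([-1.79946775e+02,  8.56167598e-02, -1.75075133e+02]), 'force': array([ 0.95270182, -0.73928022, -3.03307072]), 'wrist_torque': array([ 0.13121678, -0.4828931 , -0.02008178]), 'grasp_force': 59.99671474099159, 'grip_width': 0.015426876726437251}
```

View pics/side1.png

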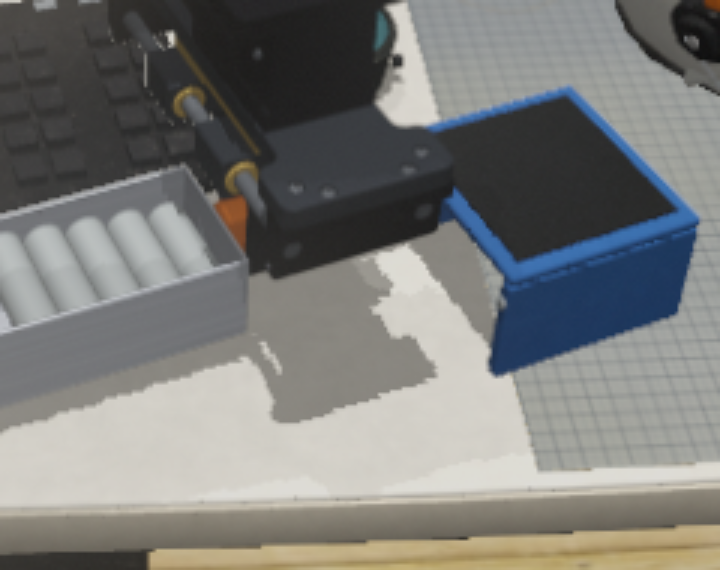

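>>> drive_tool:
  moves: [0, 0, -0.4, 0, 8, 0, 0, -1, 0, 8, 0, 0, -1.7, 0, 8, 0, 0, -2.4, 0, 8, 0, 0, -2.8, 0, 8]

```text
time_s: 8.8
tool_pos: [0.5824, -0.2809, 0.1492]
tool_rot: [-179.9, 0.1, -175.1]
force: [0.3, -0.2, -3.7]
grip_width: 0.0155
grasp_force: 60.0
```

>>> drive_tool:
  moves: [0, 0, -0.2, 0.5, 8, 0, 0, -0.4, 1, 8, 0, 0, -0.5, 1.6, 8, 0, 0, -0.5, 2.1, 8, 0, 0, -0.5, 2.5, 8]

```text
time_s: 9.43
tool_pos: [0.5813, -0.2806, 0.1666]
tool_rot: [-180.0, -0.0, 159.8]
force: [-0.2, -0.7, -4.1]
grip_width: 0.0152
grasp_force: 60.0
```

Run:
```python
from h import *
to(.5145,.0025,.17,142.5)
o=env.get_obs();print(o["tool_pos"],o["tool_rot"],o["wrist_torque"])
p,d=env.read_camera("wrist");cv2.imwrite("pics/w2.png",p[:,:,::-1])
```

```text
t 9.43 units [ 4.01  6.07 -0.08] turn 1.73
[ 0.58127006 -0.28064705  0.16658517] [-1.79989713e+02 -2.65931813e-02  1.59792725e+02] [ 0.00270474 -0.35375609 -0.02662112]
```

View pics/w2.png

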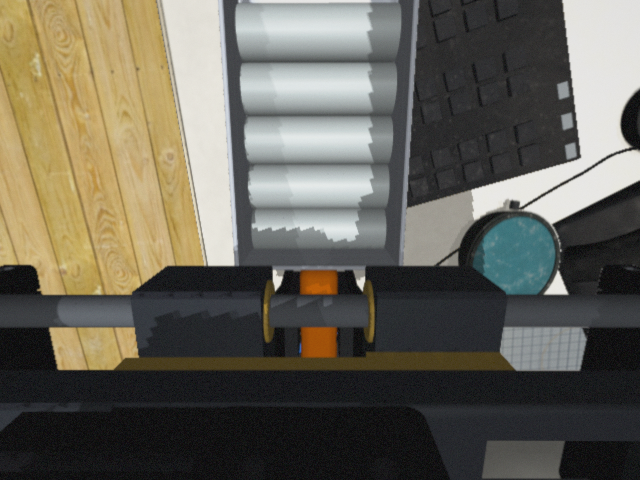

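Run:
```python
from h import *
to(.6335,-.089,.167,142.5)
o=env.get_obs();m=env.camera_model("wrist")
p,d=env.read_camera("wrist")
# wall top height profile, in tool frame
vv,uu=np.nonzero(d>0)
P=pts("wrist",np.c_[uu,vv],d[vv,uu],o);t,r=T(o);Q=(P-t)@r
k=(vv<262)&(uu>215)&(uu<425)
for a in range(20,110,10):
    s=k&(abs(Q[:,0]-a/1000)<.003)&(abs(Q[:,1])<.04)
    if s.any(): print(a,"walltop tool z",Q[s][:,2].min().round(4))
```

```text
t 9.47 units [ 0.44  4.94 -0.01] turn 1.72
20 walltop tool z -0.0261
30 walltop tool z -0.0302
40 walltop tool z -0.0305
50 walltop tool z -0.0302
60 walltop tool z -0.0304
70 walltop tool z -0.0302
80 walltop tool z -0.0299
90 walltop tool z -0.03
100 walltop tool z -0.0299
```

Wall tops are level, so the scoop is held flat. Moving on to a point in front of the scale.

>>> drive_tool:
  moves: [0.05, 0.3, 0, 0.4, 8, 0.1, 1, 0, 0.8, 8, 0.2, 1.9, 0, 1.2, 8, 0.3, 2.9, 0, 1.6, 8, 0.35, 3.6, 0, 1.7, 8]

```text
time_s: 10.15
tool_pos: [0.6181, -0.1381, 0.1667]
tool_rot: [180.0, -0.0, 143.1]
force: [0.8, 1.3, -3.7]
grip_width: 0.0156
grasp_force: 60.0
```

>>> drive_tool:
  moves: [0, 0.5, 0, 0, 8, 0, 0.9, 0, 0, 8, 0, 1.2, 0, 0, 8, 0, 1.3, 0, 0, 8, 0, 1.3, 0, 0, 8]

```text
time_s: 10.78
tool_pos: [0.6491, -0.0998, 0.1663]
tool_rot: [-180.0, -0.0, 142.9]
force: [-0.8, -0.0, -3.0]
grip_width: 0.0153
grasp_force: 60.0
```

```bash
python3 -c "
from h import *
print(env.get_obs()['tool_pos'])
to(.5145,.0025,.17,142.5)"
```

```text
[ 0.6490908  -0.09982656  0.16631751]
t 10.78 units [ 4.23  0.01 -0.09] turn 0.04
```

>>> drive_tool:
  moves: [0.2, 0, 0, 0, 8, 0.6, 0, 0, 0, 8, 1.1, 0, 0, 0, 8, 1.6, 0, 0, 0, 8, 2.1, 0, 0, 0, 8]

```text
time_s: 11.4
tool_pos: [0.5805, -0.0477, 0.1667]
tool_rot: [-180.0, 0.0, 142.9]
force: [0.7, -0.4, -3.6]
grip_width: 0.0155
grasp_force: 60.0
```

>>> drive_tool:
  moves: [0.5, 0, 0, 0, 8, 1, 0, 0, 0, 8, 1.5, 0, 0, 0, 8, 1.9, 0, 0, 0, 8, 2.1, 0, 0, 0, 8]

```text
time_s: 12.02
tool_pos: [0.5141, 0.0028, 0.1667]
tool_rot: [-180.0, 0.0, 143.0]
force: [0.4, 0.1, -3.5]
grip_width: 0.0154
grasp_force: 60.0
```

Run:
```python
from h import *
to(.5145,.0025,.17,142.5)
p,d=env.read_camera("top");cv2.imwrite("pics/top2.png",cv2.resize(p[240:440,80:340,::-1],None,fx=3,fy=3))
p,d=env.read_camera("side");cv2.imwrite("pics/side2.png",p[:,:,::-1])
```

```text
t 12.03 units [-0.01  0.   -0.08] turn 0.05
```

View pics/top2.png

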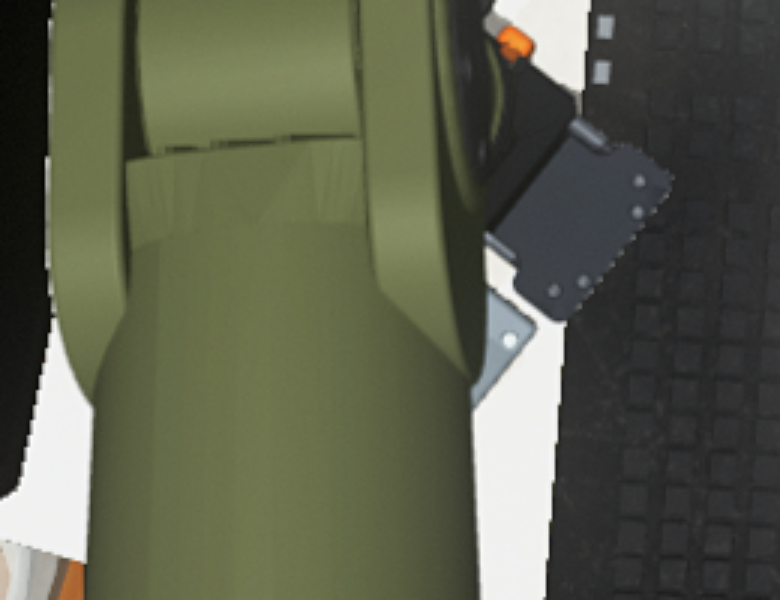

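The arm hides the scale from above, so I use the side view instead.

View pics/side2.png

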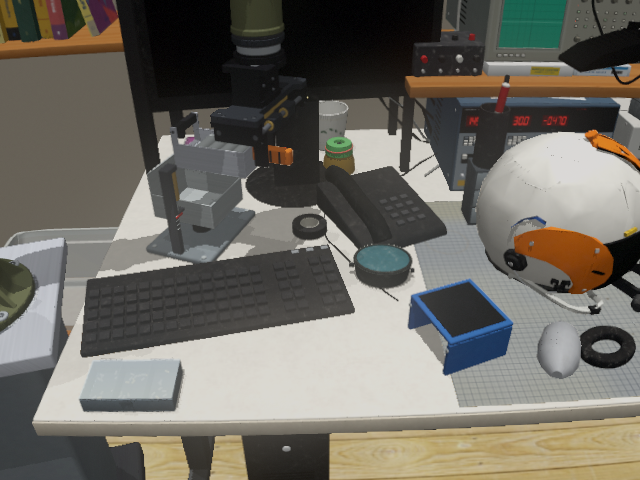

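>>> drive_tool:
  moves: [0, 0, 0, 0, 8, 0, 0, 0, 0, 8]
  squeeze: 35

```text
time_s: 12.38
tool_pos: [0.5155, 0.0015, 0.1665]
tool_rot: [180.0, -0.0, 142.9]
force: [1.0, -0.5, -3.9]
grip_width: 0.0161
grasp_force: 35.0
```

```bash
cat >> h.py <<'E'
def tilt():
    o=env.get_obs();p,d=env.read_camera("wrist");vv,uu=np.nonzero(d>0)
    P=pts("wrist",np.c_[uu,vv],d[vv,uu],o);t,r=T(o);Q=(P-t)@r
    k=(vv<262)&(uu>180)&(uu<460)&(abs(Q[:,1])<.038)&(abs(Q[:,1])>.029)
    X=[];Z=[]
    for a in range(20,130,5):
        s=k&(abs(Q[:,0]-a/1000)<.003)
        if s.sum()>3: X.append(a/1000);Z.append(Q[s][:,2].min())
    if len(X)>3: print("tilt",np.degrees(np.arctan(np.polyfit(X,Z,1)[0])).round(1),len(X),np.round(Z,3))
    print("t",o["time_s"],"F",o["force"].round(1),"torque",o["wrist_torque"].round(2),"grip",o["grasp_force"],o["tool_pos"].round(4))
    return p
E
python3 -c "
from h import *
tilt()"
```

```text
tilt 1.9 22 [-0.024 -0.031 -0.031 -0.031 -0.03  -0.03  -0.031 -0.031 -0.031 -0.031
 -0.03  -0.031 -0.03  -0.031 -0.031 -0.03  -0.031 -0.03  -0.03  -0.03
 -0.028 -0.014]
t 12.375 F [ 1.  -0.5 -3.9] torque [-0.1  -0.37 -0.02] grip 34.9970324523747 [0.5155 0.0015 0.1665]
```

The scoop's nose at about (195,155) is between the columns above the pan, and it stays level at 35 N. I ease the grip so it droops.

>>> drive_tool:
  moves: [0, 0, 0, 0, 8, 0, 0, 0, 0, 8]
  squeeze: 24

```text
time_s: 12.68
tool_pos: [0.5152, 0.002, 0.1664]
tool_rot: [180.0, -0.0, 142.9]
force: [0.4, -0.2, -4.0]
grip_width: 0.0159
grasp_force: 24.0
```

```bash
python3 -c "
from h import *
tilt()"
```

```text
tilt 6.6 22 [-0.021 -0.027 -0.027 -0.026 -0.026 -0.024 -0.024 -0.024 -0.023 -0.022
 -0.021 -0.021 -0.021 -0.021 -0.018 -0.018 -0.017 -0.017 -0.016 -0.016
 -0.015 -0.014]
t 12.675 F [ 0.4 -0.2 -4. ] torque [-0.15 -0.32 -0.01] grip 24.000036832876503 [0.5152 0.002  0.1664]
```

>>> drive_tool:
  moves: [0, 0, 0, 0, 8, 0, 0, 0, 0, 8]
  squeeze: 19

```text
time_s: 12.98
tool_pos: [0.5153, 0.0021, 0.1666]
tool_rot: [180.0, 0.0, 142.9]
force: [0.8, 0.1, -3.2]
grip_width: 0.0157
grasp_force: 19.0
```

```bash
python3 -c "
from h import *
tilt()"
```

```text
tilt 30.2 22 [-0.013 -0.017 -0.015 -0.013 -0.009 -0.007 -0.003 -0.     0.002  0.005
  0.009  0.011  0.015  0.018  0.02   0.024  0.027  0.03   0.033  0.037
  0.04   0.041]
t 12.975 F [ 0.8  0.1 -3.2] torque [-0.11 -0.36  0.03] grip 18.999848967876673 [0.5153 0.0021 0.1666]
```

>>> drive_tool:
  moves: [0, 0, 0, 0, 8, 0, 0, 0, 0, 8, 0, 0, 0, 0, 8, 0, 0, 0, 0, 8, 0, 0, 0, 0, 8]
  squeeze: 19

```text
time_s: 13.65
tool_pos: [0.5152, 0.002, 0.1666]
tool_rot: [-180.0, 0.0, 142.9]
force: [0.2, 0.0, -1.8]
grip_width: 0.016
grasp_force: 19.0
```

Run:
```python
from h import *
p=tilt()
s,d=env.read_camera("side")
a=cv2.resize(p[:270,150:490],(400,318));b=cv2.resize(s[110:270,130:330],(397,318))
cv2.imwrite("pics/mix.png",np.hstack([a,b])[:,:,::-1])
```

```text
tilt 30.3 22 [-0.013 -0.017 -0.016 -0.013 -0.01  -0.006 -0.003  0.     0.004  0.006
  0.009  0.012  0.015  0.017  0.021  0.024  0.028  0.031  0.033  0.036
  0.04   0.041]
t 13.65 F [ 0.2  0.  -1.8] torque [-0.01 -0.19  0.02] grip 18.999883541233302 [0.5152 0.002  0.1666]
```

View pics/mix.png

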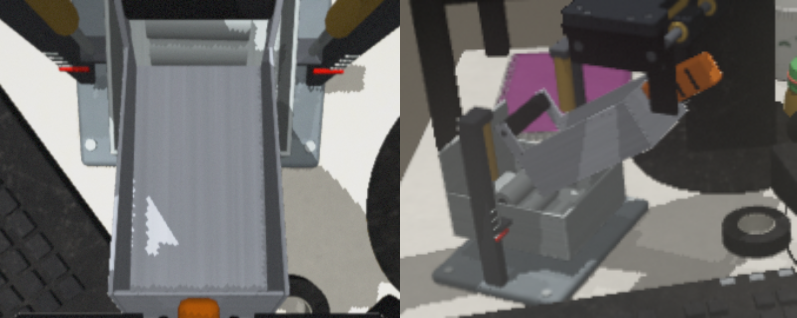

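Rollers lie in the pan and the scoop looks empty, with the pan's red pointers lowered. I firm the grip, lift and back out a little, then check.

>>> drive_tool:
  moves: [0, 0, 0, 0, 8, 0, 0, 0, 0, 8, 0, 0, -0.4, 0, 8, 0, 0, -0.8, 0, 8, 0, 0, -1, 0, 8]
  squeeze: 40

```text
time_s: 14.38
tool_pos: [0.5161, 0.0021, 0.2086]
tool_rot: [179.9, 0.1, 142.9]
force: [-0.8, -0.5, -0.6]
grip_width: 0.0157
grasp_force: 40.0
```

Run:
```python
from h import *
F=[]
p=tilt()
s,d=env.read_camera("side")
a=cv2.resize(p[:270,150:490],(400,318));b=cv2.resize(s[110:270,130:330],(397,318))
cv2.imwrite("pics/mix2.png",np.hstack([a,b])[:,:,::-1])
```

```text
tilt 30.4 22 [-0.013 -0.017 -0.015 -0.013 -0.01  -0.006 -0.003 -0.     0.003  0.006
  0.009  0.012  0.015  0.018  0.021  0.024  0.027  0.031  0.033  0.037
  0.039  0.041]
t 14.375 F [-0.8 -0.5 -0.6] torque [ 0.07 -0.19 -0.02] grip 40.00005890955549 [0.5161 0.0021 0.2086]
```

View pics/mix2.png

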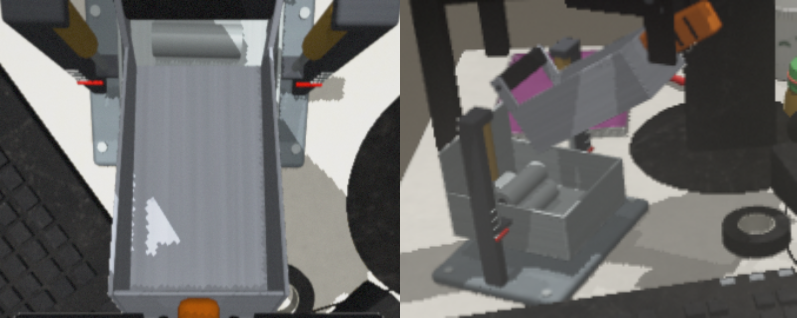

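All rollers are in the lowered pan and the scoop is empty. Backing out to the free desk spot.

>>> drive_tool:
  moves: [-0.6, 0, 0, 0, 8, -1.5, 0, 0, 0, 8, -2.5, 0, 0, 0, 8, -3.5, 0, 0, 0, 8, -4.2, 0, 0, 0, 8]

```text
time_s: 15.1
tool_pos: [0.6499, -0.101, 0.2054]
tool_rot: [-180.0, -0.1, 142.8]
force: [-0.1, -0.2, -1.3]
grip_width: 0.0157
grasp_force: 40.0
```

>>> drive_tool:
  moves: [0, -0.8, 0, 0, 8, 0, -1.8, 0, 0, 8, 0, -2.8, 0, -0.5, 8, 0, -3.8, 0, -1, 8, 0, -4.6, 0, -1.5, 8]

```text
time_s: 15.72
tool_pos: [0.5367, -0.2478, 0.206]
tool_rot: [-180.0, -0.1, 158.0]
force: [0.7, -0.3, -1.1]
grip_width: 0.0156
grasp_force: 40.0
```

>>> drive_tool:
  moves: [0, 0, 0, -0.7, 8, 0, 0, 0, -1.4, 8, 0, 0, 0, -2.1, 8, 0, 0, 0, -2.7, 8, 0, 0, 0, -2.7, 8]

```text
time_s: 16.35
tool_pos: [0.5379, -0.246, 0.2061]
tool_rot: [180.0, -0.0, -175.2]
force: [-0.0, -0.4, -1.2]
grip_width: 0.0156
grasp_force: 40.0
```

Run:
```python
from h import *
print(env.get_obs()["tool_rot"])
tilt()
to(.545,-.283,.095,185)
p,d=env.read_camera("top")
vv,uu=np.nonzero(d>0);P=pts("top",np.c_[uu,vv],d[vv,uu])
c=(P[:,:2]-[.4055,.0868]);X=c@[-.793,.609];Y=c@[-.609,-.793]
m=(abs(X)<52)&(abs(X)<.05)&(abs(Y)<.045)
print("pan z percentiles",np.percentile(P[m,2],[2,10,25,50,75,90,98]).round(4))
for x0 in np.arange(-.052,.056,.008):
    s=(abs(X-x0)<.004)&(abs(Y)<.02); print(round(x0,3),np.median(P[s,2]).round(3) if s.any() else None)
f=(abs(X)<.05)&(abs(abs(Y)-.043)<.004);print("side strip z",np.percentile(P[f,2],[5,25,50]))
cv2.imwrite("pics/top3.png",cv2.resize(p[:,60:560,::-1][100:475],(800,600)))
```

```text
[ 1.79964119e+02 -3.51335670e-02 -1.75158933e+02]
tilt 30.5 22 [-0.015 -0.017 -0.016 -0.012 -0.009 -0.005 -0.003  0.     0.004  0.007
  0.009  0.012  0.016  0.019  0.022  0.025  0.028  0.032  0.035  0.037
  0.041  0.039]
t 16.35 F [-0.  -0.4 -1.2] torque [ 0.13 -0.2  -0.01] grip 39.99916412253128 [ 0.5379 -0.246   0.2061]
t 16.4 units [-0.1  -0.94  2.78] turn -0.02
pan z percentiles [0.0324 0.0338 0.0352 0.0382 0.0549 0.0689 0.0729]
-0.052 0.054
-0.044 0.055
-0.036 0.049
-0.028 0.035
-0.02 0.035
-0.012 0.035
-0.004 0.041
0.004 0.056
0.012 0.071
0.02 0.071
0.028 0.055
0.036 0.051
0.044 0.055
0.052 0.054
side strip z [0.03255189 0.03407779 0.03521703]
```

View pics/top3.png

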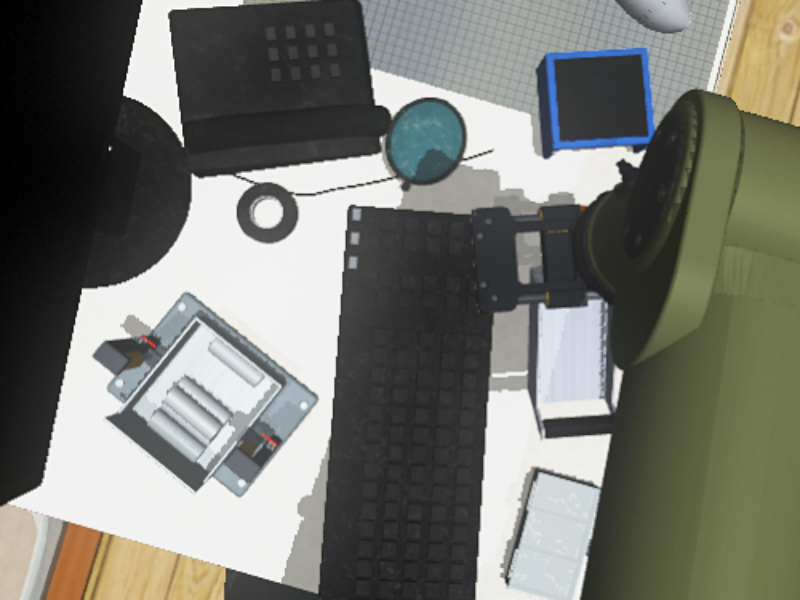

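The pan floor is at 0.034 m, so it's on its stop, with four rollers at the back and one at the front. Next I set the empty scoop down.

>>> drive_tool:
  moves: [-0.1, -0.5, 0.6, 0, 8, -0.1, -0.9, 1.4, 0, 8, -0.1, -0.95, 2.1, 0, 8, -0.1, -0.95, 2.6, 0, 8, -0.1, -0.95, 2.7, 0, 8]

```text
time_s: 17.08
tool_pos: [0.5447, -0.2828, 0.0971]
tool_rot: [179.9, -0.1, -175.1]
force: [-0.3, -0.1, -0.6]
grip_width: 0.0158
grasp_force: 40.0
```

>>> drive_tool:
  moves: [0, 0, 0, 0, 8, 0, 0, 0.2, 0, 8, -0.15, 0, 0.4, 0, 8, -0.25, 0, 0.6, 0, 8, -0.35, 0, 0.8, 0, 8]
  squeeze: 10

```text
time_s: 17.7
tool_pos: [0.5603, -0.2823, 0.0664]
tool_rot: [-180.0, 0.1, -175.1]
force: [1.5, -0.7, 1.0]
grip_width: 0.0158
grasp_force: 10.0
```

```bash
python3 -c "
from h import *
tilt()"
```

```text
tilt 20.5 22 [-0.021 -0.021 -0.02  -0.018 -0.016 -0.014 -0.012 -0.01  -0.008 -0.007
 -0.005 -0.003 -0.001  0.002  0.003  0.005  0.007  0.008  0.011  0.013
  0.015  0.016]
t 17.7 F [ 1.5 -0.7  1. ] torque [ 0.1  -0.31 -0.01] grip 9.999866154394113 [ 0.5603 -0.2823  0.0664]
```

>>> drive_tool:
  moves: [-0.1, 0, 0.25, 0, 8, -0.2, 0, 0.5, 0, 8, -0.28, 0, 0.75, 0, 8, -0.33, 0, 1, 0, 8, -0.36, 0, 1.25, 0, 8]

```text
time_s: 18.38
tool_pos: [0.5737, -0.2811, 0.0157]
tool_rot: [180.0, -0.0, -175.1]
force: [0.6, 0.0, -0.0]
grip_width: 0.0163
grasp_force: 10.0
```

>>> drive_tool:
  moves: [0, 0, 0.05, 0, 8, 0, 0, 0.05, 0, 8]

```text
time_s: 18.62
tool_pos: [0.5739, -0.2811, 0.0147]
tool_rot: [-180.0, 0.0, -175.1]
force: [0.1, 1.2, 1.6]
grip_width: 0.0159
grasp_force: 10.0
```

```bash
python3 -c "
from h import *
tilt()"
```

```text
tilt 2.6 22 [-0.028 -0.031 -0.031 -0.032 -0.032 -0.031 -0.032 -0.031 -0.032 -0.031
 -0.031 -0.032 -0.032 -0.032 -0.032 -0.032 -0.032 -0.033 -0.033 -0.032
 -0.025 -0.011]
t 18.625 F [0.1 1.2 1.6] torque [ 0.29 -0.37  0.03] grip 9.999900920083746 [ 0.5739 -0.2811  0.0147]
```

Level. I open the fingers and rise clear.

>>> drive_tool:
  moves: [0, 0, 0, 0, 50, 0, 0, 0, 0, 50, 0, 0, 0, 0, 50, 0, 0, 0, 0, 50, 0, 0, 0, 0, 50]

```text
time_s: 19.3
tool_pos: [0.5737, -0.2812, 0.0145]
tool_rot: [-180.0, -0.0, -175.1]
force: [-0.2, -0.4, -0.7]
grip_width: 0.0488
grasp_force: 0.0
```

>>> drive_tool:
  moves: [0, 0, -0.8, 0, 50, 0, 0, -1.8, 0, 50, 0, 0, -3, 0, 50, 0, 0, -4, 0, 50, 0, 0, -4, 0, 50]

```text
time_s: 19.92
tool_pos: [0.5761, -0.2818, 0.1789]
tool_rot: [-179.8, 0.4, -175.1]
force: [-0.5, 0.7, -0.3]
grip_width: 0.0497
grasp_force: 0.0
```

Run:
```python
from h import *
o=env.get_obs();print(o["tool_pos"],o["force"].round(1))
p,d=env.read_camera("side");cv2.imwrite("pics/side3.png",p[:,:,::-1])
p,d=env.read_camera("top")
vv,uu=np.nonzero(d>0);P=pts("top",np.c_[uu,vv],d[vv,uu])
c=(P[:,:2]-[.4055,.0868]);X=c@[-.793,.609];Y=c@[-.609,-.793]
f=(abs(X)<.05)&(abs(abs(Y)-.043)<.004);print("pan floor z",np.percentile(P[f,2],[25,50]))
```

```text
[ 0.57610432 -0.2817597   0.17887448] [-0.5  0.7 -0.3]
pan floor z [0.03416382 0.03525748]
```

View pics/side3.png

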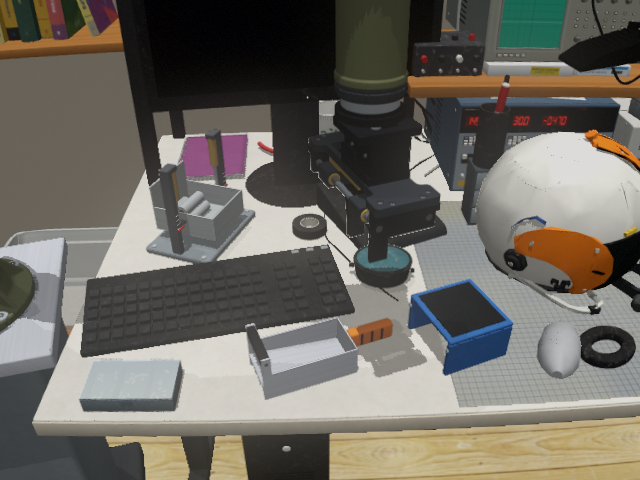

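The empty scoop stands upright at about (305,355). The pan is down with its rollers, the desk is clear of rollers, and the ear cup and tape haven't moved.

```bash
python3 -c "
from cell import env
print(env.sign_off())"
```

```text
the job is handed in; nothing more can be done
None
```

The job is handed in at about 20 s: all five rollers are in the pan, which measures 34–35 mm above the desk (on its stop), the empty scoop stands upright on the desk clear of the garage, and the ear cup and tape were not touched.

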